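Lock the clutch plate by feel

TASK

Lock the engine's clutch: pick up the angled steel locking key, slide its tongue in under the crankcase's front cover, feel along the hidden sprung clutch plate for the slot, and push the key fully home until its upright meets the cover's edge. Work gently (a light press finds the slot; never force or jam the key, nothing over 25 N), leave the key standing there on the ledge, let go, and do not shift the piston, the can or the spanner.

Things in the scene. Friction and masses are not known exactly. Their poses are not given: they have to be found in the camera images.
- engine: Aluminium crankcase, 240 mm deep, 280 mm wide, fixed on the bench, open spigot and four studs on top. Origin on the bench under the middle of the front cover's front edge; x points into the engine, y left along that edge, z up. Ledge top at z = 50 mm, from x = -40 mm to the edge and on under the cover. From x = 60 mm the case rises to z = 120 mm, the studs (x = 95 mm and more) to 165 mm.
- cover_edge (a point): Point on the ledge under the middle of the cover's front edge, 50 mm above the engine's origin, axes as the engine's. The cover is a 4 mm plate whose underside is 20 mm and top 24 mm above the ledge. Under it a gallery, 20 mm high and 130 mm wide (y = -65 to 65 mm), is open to the front.
- gallery_back (a point): Middle of the gallery's back, 26 mm (along x) behind the cover's edge, 10 mm above the ledge: here is the upright face of the clutch plate, hidden from view. One slot in it, 24 mm wide and as high as the gallery, has its centre anywhere within 36 mm (along y) to either side of this point; the plate does not move sideways. Axes as the engine's.
- plate_spring (a point): Point 6 mm behind gallery_back, where the pushed plate stops hard. The plate is sprung: it begins to give (along x) at about 2 N, then gives about 1.4 mm per N up to 6 mm (about 6 N). It springs forward when the key's nose comes over the slot, so the resistance to pushing goes. Through the slot the way is free to 27 mm behind the plate's face.
- key_grip (a point): Centre of the dark grip of the locking key (steel, about 0.3 kg), an L standing upright on the bench: a square upright 24 x 24 mm and 80 mm high, the grip (26 x 26 mm) being its part from 32 to 80 mm up, with a flat tongue at its foot. This point is on the upright's axis, 55 mm above the key's underside; x points along the tongue, z up.
- key_nose (a point): Tip of the key's tongue, 5 mm above the key's underside; axes as key_grip. The tongue is 20 mm wide, 10 mm high, its nose flat with corners rounded in plan (4 mm radius); the tip is 58 mm ahead of the upright's axis, 46 mm ahead of its front face. Fully home, that face touches the cover's edge and the tip is 46 mm past the edge, 20 mm deeper than the plate's face.
- key: The locking key itself: origin at the centre of the upright's underside, axes as key_grip.
- piston_center (a point): Bystander: a loose aluminium piston, 52 mm across and 57 mm high, standing on the bench; its centre.
- can_center (a point): Bystander: a grey can, 66 mm across and 100 mm high, standing on the bench; its centre.
- spanner: Bystander: a steel spanner 160 mm long lying on the bench; its origin is under its middle, its x axis along it.
Things that resemble listed ones, but are neither listed nor needed, are in the scene too. Several things look just like the key: the one meant starts farthest from the robot's base.

How it is judged:
By the outcome, as a careful person would: the job done as asked, in the order asked, and still so for the second after the job is handed in, with the robot touching nothing.
It also fails if it takes over 72 s, if anything falls off the work surface, if the arm or the gripper's body presses on something with over 40 N, if the wrist force passes 120 N, or if a joint passes its speed limit or range.

ROBOT

A 6-joint arm with a two-finger parallel gripper is mounted at the origin on the work surface. World frame = base frame: x ahead of the robot, y to its left, z up, the work surface at z = 0. Lengths are in m, angles in rad, forces in N, time in s.
With the tool pointing down it reaches from about 0.275 to 0.875 m from the base axis. Payload 12.5 kg.
Tool frame: the origin (TCP) lies on the centre line of the jaws, within the pads' length; the fingertips stand r.finger_overhang ahead of it and the grasp point (between the pads) lies 3 mm ahead of it (r.finger_overhang is the distance from the TCP to the fingertips, in m); z points along the fingers, y is the direction in which the jaws open and shut (so a half turn about z gives the same grasp; the last joint's range is limited). The gripper opens to 85 mm and grips with 20 to 120 N. Pads are 22 mm wide; open, the fingers measure 114 mm over their backs; the gripper's body (76 mm by 85 mm) begins 54 mm behind the grasp point. The pads swing forward as they close: fully open they stand 13 mm farther back than shut.
Start: joints at [1.179, 0.351, 1.652, -0, 1.139, -0.085], TCP at [0.166, 0.524, 0.253] pointing down, gripper open.
Joint ranges: [-2.75, 2.75], [-0.79, 2.1], [0.01, 2.65], [-1.57, 4.71], [0.07, 3.14], [-2.87, 2.87]. Speed limits (rad/s): [2.22, 2.22, 2.79, 3.14, 3.14, 3.14].

INTERFACE

Orientations are given as a unit quaternion [x, y, z, w].
In Python, from cell import r, optics gives the robot as it stands. The module is installed in compiled form; this text tells all that it offers. Calls block until the motion is done:
- r.move_to(position, orientation): joint-space move of the TCP to a pose.
- r.move_linear(position, rot=None, vel=0.15): straight line of the TCP; rot=None keeps the orientation; vel is the mean speed in m/s.
- r.set_joints(angles): joint-space move.
- r.set_gripper(opening, squeeze=None): opening from 0.0 (shut) to 1.0 (fully open); squeeze is the grip in N (None keeps the last); returns when the fingers have stopped.
- r.sleep(seconds).
- r.inverse_kinematics(position, orientation): joint angles nearest the present ones, or None.
- optics.get_image(name): name is "scene" or "top" or "wrist"; returns a dict with "pixels" (384x512x3 uint8, red, green, blue), "depth" (384x512 float32, m along the optical axis (not along the pixel's ray), 0 where there is no reading), "fx", "fy", "cx", "cy" (pixels), "camera_from_world" (4x4, takes a point from world to camera coordinates); the wrist camera has in their place "mount" (4x4, takes a point from camera to tool coordinates, whose origin is the TCP and whose axes are the flange's). Camera axes: x right, y down, z forward; pixel columns grow to the right and rows downward; lengths in m; the calibration is good to about 2 mm. The wrist camera is an equidistant fisheye: a pixel r from the principal point sees the ray r / f radians off the axis. A picture is of the moment at which its call begins: read the wrist's pose just before it.
A pose or a line that the arm cannot do raises r.PlanningError and nothing moves.
- r.hand_in(): hands the job in, once; it reports no verdict.
Readings, each from a call of its own:
- r.current_t(): time.
- r.current_q(): joint angles.
- r.current_qvel(): joint speeds.
- r.current_effort(): joint torques, N m.
- r.current_tool_pos(): TCP position.
- r.current_ee_rot(): TCP orientation.
- r.current_contact_force(): force on the tool from outside, world axes, zero at the start.
- r.current_torque(): the same for the moment, N m.
- r.current_opening(): opening from 0.0 (shut) to 1.0 (fully open).
Only numpy, scipy, OpenCV 4.12 (cv2) and the standard library are available. Lean on these libraries where they do the work, as an engineer would, in place of code of your own. Each camera call takes 0.05 s, during which the arm holds its last target. There are 200 camera calls.

## Working session

There is one attempt and no reset: what is moved stays moved. The work goes in short steps, each a Python script; the robot and the scene stay as the last script left them, time stands still between calls to the robot, and variables do not carry over. Pictures are saved under pics/ and viewed, about 8 in all and at most 12, crops included, and the job is handed in when it is done.

```bash
mkdir -p pics
cat > h.py <<'E'
import numpy as np, cv2
from cell import r, optics
def shot(name):
    d=optics.get_image(name); np.savez(f'pics/{name}.npz',**d); return d
def pix(d,u,v,win=1):
    z=d['depth'][v-win:v+win+1,u-win:u+win+1]; z=np.median(z[z>0])
    p=np.array([(u-d['cx'])/d['fx']*z,(v-d['cy'])/d['fy']*z,z,1])
    return (np.linalg.inv(d['camera_from_world'])@p)[:3]
def cloud(d):
    v,u=np.mgrid[:384,:512]; z=d['depth']
    p=np.stack([(u-d['cx'])/d['fx']*z,(v-d['cy'])/d['fy']*z,z,np.ones_like(z)],-1)
    w=(p@np.linalg.inv(d['camera_from_world']).T)[...,:3]; w[z<=0]=np.nan; return w
E
python3 - <<'E'
from h import *
for n in('scene','top'):
    d=shot(n); cv2.imwrite(f'pics/{n}.png',cv2.resize(d['pixels'][...,::-1],(796,597)))
    print(n,np.linalg.inv(d['camera_from_world']).round(3),d['fx'],(d['depth']>0).mean())
print(r.current_t(),r.finger_overhang,r.current_ee_rot(),r.current_contact_force())
E
```

```text
scene [[ 0.615  0.581 -0.533  1.042]
 [ 0.788 -0.439  0.432 -0.469]
 [ 0.017 -0.685 -0.728  0.865]
 [ 0.     0.     0.     1.   ]] 406.84924156560606 0.9959157307942709
top [[ 0.02  -0.989  0.15   0.266]
 [-1.    -0.021 -0.009 -0.003]
 [ 0.013 -0.149 -0.989  1.325]
 [ 0.     0.     0.     1.   ]] 392.4540815831547 0.9962310791015625
0.1 0.022 [ 1.52804322e-01  9.88256340e-01 -4.80935192e-04 -1.22689762e-04] [-0.40325803  1.18739947 -0.14850937]
```

View pics/scene.png

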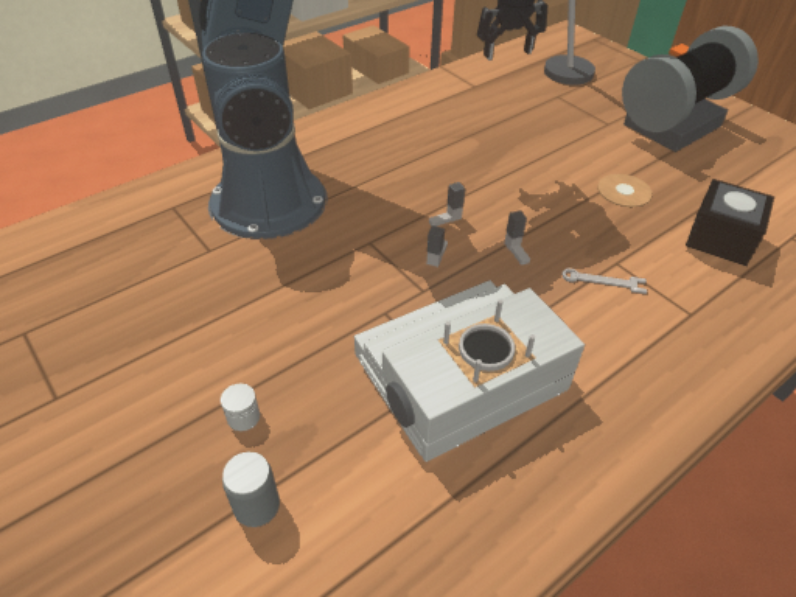

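View pics/top.png

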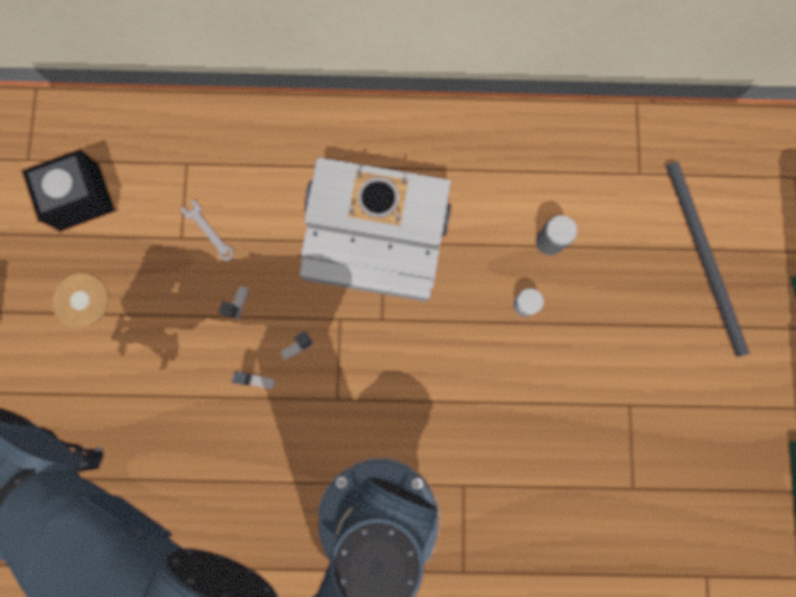

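The scene view shows the engine at (470,370), three keys, the spanner at (605,280), the piston at (240,405) and the can at (250,490). In the top view the key uprights are at about (230,310), (303,340) and (243,378). The base is at (378,520), so the first key is the farthest.

Run:
```python
from h import *
for n in('top','scene'):
    d=dict(np.load(f'pics/{n}.npz')); w=cloud(d); x,y,z=w[...,0],w[...,1],w[...,2]
    reg=(x>.2)&(x<.75)&(y>-.2)&(y<.42)
    print(n)
    # keys
    m=((z>.066)&(z<.095)&(x>.2)&(x<.46)&(y>.1)&(y<.4)).astype(np.uint8)
    c,l,s,_=cv2.connectedComponentsWithStats(m)
    for i in range(1,c):
        if s[i,4]>8:
            P=w[l==i]; print('upright',s[i,4],np.median(P,0).round(4),(P.min(0)+P.max(0))[:2]/2, np.ptp(P[:,:2],axis=0), np.hypot(*np.median(P,0)[:2]))
    m=((z>.006)&(z<.02)&(x>.2)&(x<.46)&(y>.1)&(y<.4)).astype(np.uint8)
    c,l,s,_=cv2.connectedComponentsWithStats(m)
    for i in range(1,c):
        if s[i,4]>8: print('tongue',s[i,4],cv2.minAreaRect((w[l==i][:,:2]*1000).astype(np.float32)))
    for lo,hi in((.112,.128),(.065,.085),(.042,.058),(.042,.128)):
        m=(z>lo)&(z<hi)&(x>.34)&(x<.8)&(y>-.16)&(y<.16)
        P=(w[m][:,:2]*1000).astype(np.float32); R=cv2.minAreaRect(P); print(lo,m.sum(),np.median(z[m]),R,cv2.boxPoints(R).round().tolist())
d=dict(np.load('pics/top.npz'))
a=d['pixels'][90:262,110:310,::-1]; cv2.imwrite('pics/c1.png',cv2.resize(a,(696,598),interpolation=cv2.INTER_CUBIC))
```

```text
top
upright 80 [0.4301 0.3198 0.0793] [0.43074273 0.3215211 ] [0.03076662 0.03005354] 0.535963385654807
upright 72 [0.3692 0.1628 0.0795] [0.36937644 0.16396678] [0.031951   0.03536218] 0.40355204958418733
upright 78 [0.2883 0.2866 0.0798] [0.28961108 0.28728144] [0.02778694 0.02883412] 0.4064985683682179
tongue 34 ((438.8199768066406, 317.44036865234375), (20.20452117919922, 44.333343505859375), 81.0310287475586)
tongue 70 ((351.3836364746094, 194.47305297851562), (20.079923629760742, 41.297210693359375), 28.554780960083008)
tongue 82 ((282.60589599609375, 253.28158569335938), (47.216278076171875, 20.38597869873047), 79.91712951660156)
0.112 3509 0.12076182692530635 ((653.2572631835938, 15.095382690429688), (279.83544921875, 141.75692749023438), 81.40367889404297) [[562.0, -113.0], [702.0, -134.0], [744.0, 143.0], [604.0, 164.0]]
0.065 1613 0.07446405592247163 ((481.00787353515625, 16.052719116210938), (288.45709228515625, 245.1324005126953), 89.33020782470703) [[357.0, -127.0], [602.0, -130.0], [605.0, 159.0], [360.0, 162.0]]
0.042 1052 0.050037753038272514 ((452.5774230957031, 27.
[... 1193 characters left out ...]
2.17637634277344), 81.45376586914062) [[562.0, -113.0], [702.0, -134.0], [744.0, 144.0], [604.0, 166.0]]
0.065 1543 0.07535142212530432 ((537.6912841796875, 17.036758422851562), (289.175048828125, 383.874755859375), 84.64413452148438) [[333.0, -109.0], [715.0, -145.0], [742.0, 143.0], [360.0, 179.0]]
0.042 1058 0.050889427430437284 ((543.446044921875, 13.913589477539062), (286.3890380859375, 377.36480712890625), 85.58131408691406) [[344.0, -114.0], [721.0, -143.0], [743.0, 142.0], [366.0, 171.0]]
0.042 9050 0.11974890502680835 ((535.6970825195312, 22.712799072265625), (292.902587890625, 384.95013427734375), 83.10955047607422) [[327.0, -100.0], [709.0, -146.0], [744.0, 145.0], [362.0, 191.0]]
```

View pics/c1.png

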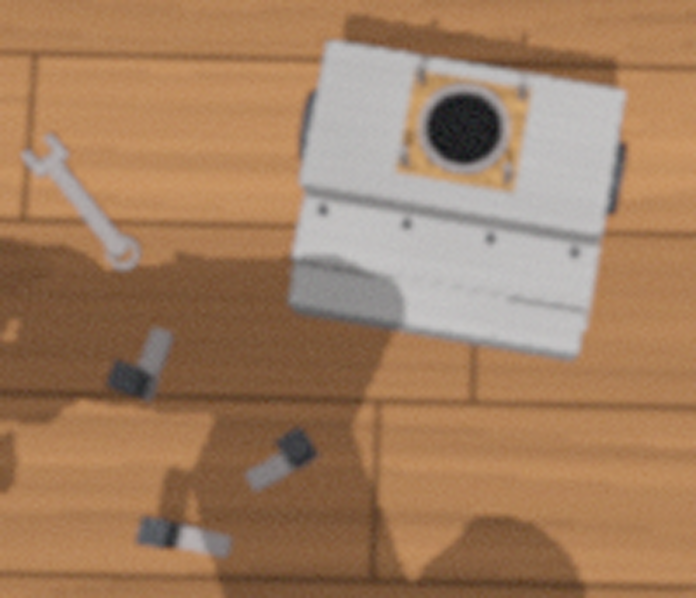

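The close crop shows the target key's upright at (130,378) with its tongue up to (165,330). The engine's front edge runs from (290,308) to (578,355), and the cover edge is just behind it. Next I refine the tongue direction and the cover edge.

Run:
```python
from h import *
a=np.deg2rad(-8.57); c,s=np.cos(a),np.sin(a); O=np.array([.5237,.0344])
for n in('top','scene'):
    d=dict(np.load(f'pics/{n}.npz')); w=cloud(d); x,y,z=w[...,0],w[...,1],w[...,2]
    m=(z>.006)&(z<.016)&(np.hypot(x-.455,y-.312)<.05)
    P=(w[m][:,:2]*1000).astype(np.float32); R=cv2.minAreaRect(P); print(n,m.sum(),R,cv2.fitLine(P,cv2.DIST_L2,0,.01,.01).ravel())
    q=(w[...,:2]-O)@np.array([[c,-s],[s,c]])
    for y0 in range(-130,130,40):
        b=(abs(q[...,1]*1000-y0-20)<20)
        k=b&(z>.069)&(z<.079)&(abs(q[...,0]-.03)<.06); l=b&(z>.045)&(z<.055)&(abs(q[...,0]+.02)<.06); t=b&(z>.117)&(z<.124)
        f=lambda M,p:np.round(np.percentile(q[M][:,0]*1000,p),1) if M.sum()>5 else None
        print(y0,'cover',f(k,2),f(k,98),'ledge',f(l,2),f(l,98),'top',f(t,1),f(t,99))
    t=(z>.117)&(z<.124)&(q[...,0]>.05)&(q[...,0]<.21)&(abs(q[...,1])<.17); print('ytop',np.percentile(q[t][:,1]*1000,[.3,99.7]), 'ztop',np.median(z[t]))
for yaw in(-.2,-.15):
  for sg in(1,-1):
    X=np.array([np.cos(yaw),np.sin(yaw),0])*sg; Z=np.array([0,0,-1.]); Y=np.cross(Z,X)
    from scipy.spatial.transform import Rotation as Ro
    qt=Ro.from_matrix(np.c_[X,Y,Z]).as_quat()
    for p in([.43,.32,.058],[.43,.32,.16],[.45,.045,.16],[.51,.036,.108]): 
        j=r.inverse_kinematics(p,qt); print(yaw,sg,p,None if j is None else np.round(j,2))
```

```text
top 84 ((452.0036926269531, 311.7590026855469), (58.98344802856445, 69.1201171875), 35.809852600097656) [ 9.9441302e-01 -1.0555917e-01  4.6079898e+02  3.0959134e+02]
-130 cover 2.0 61.0 ledge -38.4 1.4 top 61.7 199.1
-90 cover 1.6 61.5 ledge -37.9 3.0 top 61.6 199.1
-50 cover 2.5 60.9 ledge -38.2 5.2 top -279.4 199.2
-10 cover 2.3 61.6 ledge -37.8 4.6 top 61.6 198.8
30 cover 2.7 61.7 ledge -37.7 4.1 top 62.1 198.7
70 cover 2.7 62.4 ledge -37.6 2.0 top 62.2 199.7
110 cover 3.0 61.9 ledge -36.8 2.0 top 62.3 198.9
ytop [-138.58649478  138.77218616] ztop 0.1206372329844696
scene 100 ((456.9345703125, 308.9379577636719), (51.5601806640625, 64.806884765625), 42.503562927246094) [ 9.7583008e-01 -2.1853079e-01  4.5837781e+02  3.1041031e+02]
-130 cover 0.2 36.8 ledge -39.3 -18.0 top -438.2 198.8
-90 cover 0.2 28.4 ledge -38.4 -18.8 top -450.0 199.0
-50 cover 0.7 27.9 ledge -38.3 -17.8 top 60.9 200.3
-10 cover 0.6 28.5 ledge -39.4 -17.3 top 61.8 200.1
30 cover 1.2 28.2 ledge -39.3 -17.8 top 62.8 200.2
70 cover 0.6 28.0 ledge -38.7 -17.8 top 63.7 199.7
110 cover 0.3 27.7 ledge -39.1 -17.7 top 6
[... 425 characters left out ...]
0.55  0.44  1.77 -0.    0.92 -0.82]
-0.2 -1 [0.45, 0.045, 0.16] [-0.    0.31  1.98 -0.    0.85 -1.37]
-0.2 -1 [0.51, 0.036, 0.108] [-0.02  0.49  1.87 -0.    0.79 -1.39]
-0.15 1 [0.43, 0.32, 0.058] [ 0.55  0.61  1.82 -0.    0.71  2.27]
-0.15 1 [0.43, 0.32, 0.16] [ 0.55  0.44  1.77 -0.    0.92  2.27]
-0.15 1 [0.45, 0.045, 0.16] [-0.    0.31  1.98 -0.    0.85  1.72]
-0.15 1 [0.51, 0.036, 0.108] [-0.02  0.49  1.87 -0.    0.79  1.7 ]
-0.15 -1 [0.43, 0.32, 0.058] [ 0.55  0.61  1.82 -0.    0.71 -0.87]
-0.15 -1 [0.43, 0.32, 0.16] [ 0.55  0.44  1.77 -0.    0.92 -0.87]
-0.15 -1 [0.45, 0.045, 0.16] [-0.    0.31  1.98 -0.    0.85 -1.42]
-0.15 -1 [0.51, 0.036, 0.108] [-0.02  0.49  1.87 -0.    0.79 -1.44]
```

```bash
cat >> h.py <<'E'
from scipy.spatial.transform import Rotation as Ro
A=np.deg2rad(-8.57); O=np.array([.524,.0344])
EX=np.array([np.cos(A),np.sin(A)]); EY=np.array([-EX[1],EX[0]])
def down(yaw):
    X=-np.array([np.cos(yaw),np.sin(yaw),0]); Z=np.array([0,0,-1.]); return Ro.from_matrix(np.c_[X,np.cross(Z,X),Z]).as_quat()
def wcloud():
    p=np.array(r.current_tool_pos()); R=Ro.from_quat(r.current_ee_rot()).as_matrix()
    d=shot('wrist'); v,u=np.mgrid[:384,:512]; z=d['depth']
    dx,dy=(u-d['cx'])/d['fx'],(v-d['cy'])/d['fy']; th=np.hypot(dx,dy); k=np.tan(th)/np.maximum(th,1e-9)
    c=np.stack([dx*k*z,dy*k*z,z,np.ones_like(z)],-1)@d['mount'].T
    w=c[...,:3]@R.T+p; w[z<=0]=np.nan; return d,w
E
python3 - <<'E'
from h import *
r.move_to([.43,.32,.20],down(-.19))
d,w=wcloud(); np.save('pics/w.npy',w); print(r.current_t(),r.current_tool_pos(),d['mount'].round(3))
x,y,z=w[...,0],w[...,1],w[...,2]
m=(z>.07)&(z<.09)&(np.hypot(x-.43,y-.32)<.06); P=w[m]; R=cv2.minAreaRect((P[:,:2]*1000).astype(np.float32)); print('up',m.sum(),np.median(z[m]),R)
m=(z>.004)&(z<.016)&(np.hypot(x-.465,y-.312)<.04); R=cv2.minAreaRect((w[m][:,:2]*1000).astype(np.float32)); print('tongue',m.sum(),R,cv2.boxPoints(R).round(1).tolist())
cv2.imwrite('pics/w1.png',d['pixels'][...,::-1])
F=[]
for i in range(15): r.sleep(.03); F.append(r.current_contact_force())
print(np.mean(F,0).round(2),np.std(F,0).round(2),r.current_t())
E
```

```text
1.425 [0.4294748  0.32085986 0.20017526] [[-0.    -0.949 -0.317  0.082]
 [ 1.    -0.    -0.     0.002]
 [ 0.    -0.317  0.949 -0.121]
 [ 0.     0.     0.     1.   ]]
up 946 0.07978141737903818 ((429.6922302246094, 324.1564636230469), (25.908432006835938, 26.82246971130371), 72.34455871582031)
tongue 261 ((476.55859375, 309.3262634277344), (20.19135856628418, 18.312353134155273), 71.15850830078125) [[464.6000061035156, 302.70001220703125], [482.0, 296.79998779296875], [488.5, 315.8999938964844], [471.20001220703125, 321.79998779296875]]
[-0.15  0.11 -0.22] [0.48 0.52 0.45] 1.925
```

View pics/w1.png

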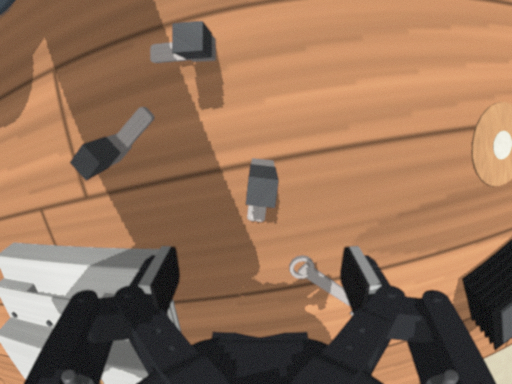

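The wrist view shows the target key centred at about (262,185) with its tongue towards (257,215), and clear space around it for the jaws. Its yaw is about −18°, and the upright-to-tip distance comes out at 58.3 mm against the 58 mm given.

```bash
cat >> h.py <<'E'
def force(n=12,dt=.01):
    F=[]
    for i in range(n): r.sleep(dt); F.append(r.current_contact_force())
    return np.mean(F,0)
def eng(f): return np.array([f[:2]@EX,f[:2]@EY,f[2]])
def tpos():
    p=np.array(r.current_tool_pos()); q=p[:2]-O; return np.array([q@EX,q@EY,p[2]])*1000
def lin(x,y,z,vel=.1,rot=None):   # TCP in engine frame, mm (z world)
    r.move_linear([*(O+EX*x/1000+EY*y/1000),z/1000],rot=rot,vel=vel)
E
python3 - <<'E'
from h import *
qk=down(-.315)
r.move_to([.430,.323,.12],qk); r.move_linear([.430,.323,.058],vel=.1)
print(r.current_tool_pos()); r.set_gripper(0.,squeeze=70); r.sleep(.2)
zg=r.current_tool_pos()[2]; print('zg',zg,r.current_opening(),force())
r.move_linear([.430,.323,.17],vel=.15); print('lift',force(),r.current_opening())
p=O+EX*-.085; r.move_to([*p,.17],down(A)); r.sleep(.2)
print(tpos(),force(20),r.current_t())
d,w=wcloud(); cv2.imwrite('pics/w2.png',d['pixels'][...,::-1])
d=shot('scene'); cv2.imwrite('pics/s2.png',cv2.resize(d['pixels'][130:330,180:420,::-1],(720,600)))
W=cloud(d);x,y,z=W[...,0],W[...,1],W[...,2]
# key points in engine frame relative to TCP
q=(W[...,:2]-O); ex=q@EX*1000; ey=q@EY*1000; t=tpos()
m=(abs(ex-t[0]-40)<25)&(abs(ey-t[1])<25)&(z>.095)&(z<.14); P=np.c_[ex[m]-t[0],ey[m]-t[1],z[m]*1000]
print(m.sum(),np.percentile(P,[2,50,98],axis=0).round(1)); R=cv2.minAreaRect(P[:,:2].astype(np.float32)); print(R)
E
```

```text
[0.43038806 0.32324963 0.05867486]
zg 0.05826884058910682 0.29783834825211103 [-1.01266117 -1.23370494  5.89320099]
lift [-0.10035353 -0.20755795 -3.22854691] 0.29225571259217437
[-84.99061348   0.80654872 169.9319944 ] [-0.05615818 -0.0500092  -3.21410575] 6.4167
127 [[ 16.4 -10.4 112.8]
 [ 38.7  -2.3 122.3]
 [ 58.3   9.9 125. ]]
((37.29417419433594, -0.6603918075561523), (44.0382194519043, 21.892772674560547), 0.12670588493347168)
```

View pics/s2.png

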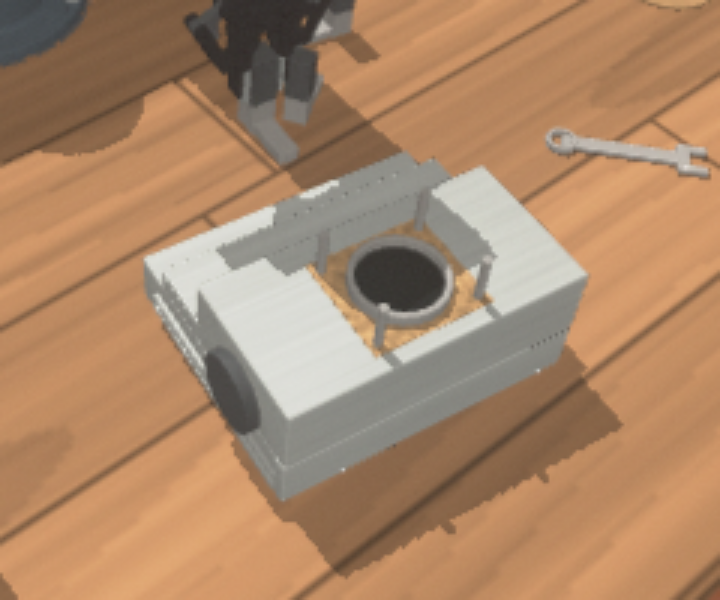

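The key is held squarely: yaw is aligned to about 0.1°, the tip is 58 mm ahead of the TCP, and the tongue (280,150 in the crop) points at the engine. Next I insert it and find the plate.

Run:
```python
from h import *
y=-37.; Z=111.3
lin(-85,y,140,.15); lin(-85,y,Z,.1); r.sleep(.2); b=force(25); 
print('base',b.round(2),tpos())
lin(-38,y,Z,.06); r.sleep(.1); print(eng(force()-b).round(2),tpos().round(1))
x=-38.
while x<-25:
    x+=.7; lin(x,y,Z,.03); f=eng(force(10)-b)
    print(round(x,1),tpos().round(1),f.round(2))
    if f[0]<-2.6 or np.linalg.norm(f)>10: break
np.savez('st.npz',b=b,x=x,y=y,Z=Z); print(r.current_t())
```

```text
base [ 0.03  0.07 -3.3 ] [-84.8972592  -36.99376167 111.53911896]
[-0.04  0.11 -0.34] [-38.2 -37.  111.3]
-37.3 [-37.3 -37.  111.3] [0.15 0.03 0.11]
-36.6 [-36.6 -37.  111.3] [0.08 0.04 0.03]
-35.9 [-35.9 -37.  111.3] [-0.01 -0.23 -0.16]
-35.2 [-35.2 -37.  111.3] [-0.16  0.15  0.28]
-34.5 [-34.5 -37.  111.3] [-0.29 -0.02  0.18]
-33.8 [-33.8 -37.  111.3] [-0.08 -0.23 -0.07]
-33.1 [-33.1 -37.  111.3] [0.08 0.05 0.27]
-32.4 [-32.4 -37.  111.3] [ 0.04 -0.12  0.2 ]
-31.7 [-31.7 -37.  111.3] [ 0.15 -0.11  0.02]
-31.0 [-31.3 -37.  111.2] [-2.41  0.03  1.04]
-30.3 [-30.4 -37.  111.2] [-2.3   0.07  0.74]
-29.6 [-29.7 -37.  111.3] [-3.08  0.02  0.65]
12.9583
```

Contact came at tip x ≈ 26.6 mm, which fits the plate face at 26 mm, and the spring is giving at about 3 N. Now I sweep sideways.

Run:
```python
from h import *
s=np.load('st.npz'); b,x,y,Z=s['b'],float(s['x']),float(s['y']),float(s['Z'])
log=[]
while y<39:
    y+=1.3; lin(x,y,Z,.03); f=eng(force(8)-b); log.append((round(y,1),*f.round(1)))
    if f[0]>-1.2 or np.linalg.norm(f)>9: break
print(log); print(tpos(),r.current_t())
np.savez('st.npz',b=b,x=x,y=y,Z=Z)
```

```text
[(-35.7, np.float64(-2.3), np.float64(1.8), np.float64(0.0)), (-34.4, np.float64(0.0), np.float64(-0.1), np.float64(-0.1))]
[-29.19153209 -34.46231498 111.4651586 ] 13.5917
```

The resistance vanished at y = −34.4 mm, so I push in step by step and comply with any side force.

Run:
```python
from h import *
s=np.load('st.npz'); b,x,y,Z=s['b'],float(s['x']),float(s['y']),float(s['Z'])
def go(x,y,v=.03):
    lin(x,y,Z,v); f=eng(force(8)-b); print(round(x,1),round(y,1),tpos().round(1),f.round(1)); return f
x+=2
f=go(x,y)
if abs(f[0])<1.2:
    x+=3; f=go(x,y)
    # feel slot sides
    if abs(f[0])<1.5:
        lim=[]
        for sg in(1,-1):
            yy=y
            for i in range(10):
                yy+=.5*sg; f=go(x,yy)
                if abs(f[1])>1.5: break
            lim.append(yy); go(x,y)
        y=np.mean(lim); print('limits',lim); f=go(x,y)
np.savez('st.npz',b=b,x=x,y=y,Z=Z); print(r.current_t())
```

```text
-27.6 -34.4 [-27.4 -34.4 111.4] [0.  0.4 0. ]
-24.6 -34.4 [-24.4 -34.4 111.3] [0.3 0.9 0.1]
-24.6 -33.9 [-24.7 -34.  111.3] [-0.4 -0.2 -0. ]
-24.6 -33.4 [-24.6 -33.4 111.3] [-0.3  0.  -0.1]
-24.6 -32.9 [-24.6 -32.9 111.3] [-0.1 -0.1 -0.3]
-24.6 -32.4 [-24.6 -32.4 111.3] [ 0.3 -0.1  0. ]
-24.6 -31.9 [-24.6 -31.9 111.3] [-0.3 -0.1  0. ]
-24.6 -31.4 [-24.6 -31.4 111.3] [ 0.1  0.1 -0.1]
-24.6 -30.9 [-24.6 -30.9 111.3] [0.2 0.3 0. ]
-24.6 -30.4 [-24.6 -30.4 111.3] [-0.  -0.1  0.1]
-24.6 -29.9 [-24.6 -30.1 111.3] [-0.3 -3.   0.3]
-24.6 -34.4 [-24.6 -34.4 111.3] [-0.1  0.5  0. ]
-24.6 -34.9 [-24.6 -34.6 111.3] [-0.   4.9  0.4]
-24.6 -34.4 [-24.6 -34.4 111.3] [-0.2  2.4  0.1]
limits [-29.900000000000006, -34.900000000000006]
-24.6 -32.4 [-24.6 -32.5 111.3] [-0.1 -0.   0. ]
18.3917
```

The slot is 4 mm wide around the tongue, as expected, with its centre at y = −32.4 mm. Now I push home.

Run:
```python
from h import *
s=np.load('st.npz'); b,x,y,Z=s['b'],float(s['x']),float(s['y']),float(s['Z'])
def go(x,y,v=.03):
    lin(x,y,Z,v); f=eng(force(8)-b); print(round(x,1),round(y,1),round(Z,1),tpos().round(1),f.round(1)); return f
ok=True
while x<-13.5 and ok:
    x=min(x+3,-13.5); f=go(x,y); ok=np.abs(f).max()<2.5
if ok:
    while Z>106.5:      # lower on to ledge
        Z-=.5; f=go(x,y)
        if f[2]>1.5: break
    Z+=.2
    while x<-8:
        x+=.4; f=go(x,y,.02)
        if f[0]<-3: break
np.savez('st.npz',b=b,x=x,y=y,Z=Z); print(r.current_t())
```

```text
-21.6 -32.4 111.3 [-21.5 -32.4 111.3] [-0.3  0.  -0. ]
-18.6 -32.4 111.3 [-18.6 -32.4 111.3] [-0.2  0.2  0. ]
-15.6 -32.4 111.3 [-15.6 -32.4 111.3] [-0.1 -0.4  0.3]
-13.5 -32.4 111.3 [-13.5 -32.4 111.3] [0.2 0.1 0.1]
-13.5 -32.4 110.8 [-13.5 -32.4 110.8] [ 0.1 -0.3 -0.1]
-13.5 -32.4 110.3 [-13.5 -32.4 110.3] [ 0.1 -0.1  0.1]
-13.5 -32.4 109.8 [-13.5 -32.4 109.8] [-0.2  0.   0.2]
-13.5 -32.4 109.3 [-13.5 -32.4 109.3] [-0.2  0.1 -0.1]
-13.5 -32.4 108.8 [-13.5 -32.4 108.8] [ 0.3 -0.1 -0.3]
-13.5 -32.4 108.3 [-13.5 -32.4 108.3] [-0.2 -0.   0.3]
-13.5 -32.4 107.8 [-13.4 -32.4 108.3] [-2.4 -0.6  8.9]
-13.1 -32.4 108.0 [-13.2 -32.4 108.3] [-4.3 -0.9  9.7]
22.1917
```

Run:
```python
from h import *
s=np.load('st.npz'); b,x,y,Z=s['b'],float(s['x']),float(s['y']),108.35
def go(x,y,v=.02):
    lin(x,y,Z,v); f=eng(force(10)-b); print(round(x,1),round(y,1),round(Z,1),tpos().round(1),f.round(1)); return f
x=-13.2; f=go(x,y)
if f[2]>1.5: Z+=.15; f=go(x,y)
while x<-8:
    x+=.3; f=go(x,y)
    if f[0]<-4: break
np.savez('st.npz',b=b,x=x,y=y,Z=Z); print(r.current_t())
d=shot('scene'); cv2.imwrite('pics/s3.png',cv2.resize(d['pixels'][150:290,200:370,::-1],(728,600),interpolation=cv2.INTER_CUBIC))
```

```text
-13.2 -32.4 108.3 [-13.1 -32.4 108.3] [-0.9 -0.1  3.1]
-13.2 -32.4 108.5 [-13.2 -32.4 108.4] [ 0.2 -0.1  0.2]
-12.9 -32.4 108.5 [-12.9 -32.4 108.5] [-0.1  0.   0.4]
-12.6 -32.4 108.5 [-12.6 -32.4 108.5] [-0.  -0.1  0.2]
-12.3 -32.4 108.5 [-12.3 -32.4 108.5] [-0.1 -0.1  0.2]
-12.0 -32.4 108.5 [-12.  -32.4 108.5] [0. 0. 0.]
-11.7 -32.4 108.5 [-11.9 -32.4 108.5] [-1.4 -0.1  0.7]
-11.4 -32.4 108.5 [-11.8 -32.4 108.4] [-4.6 -0.2  2.4]
24.8583
```

View pics/s3.png

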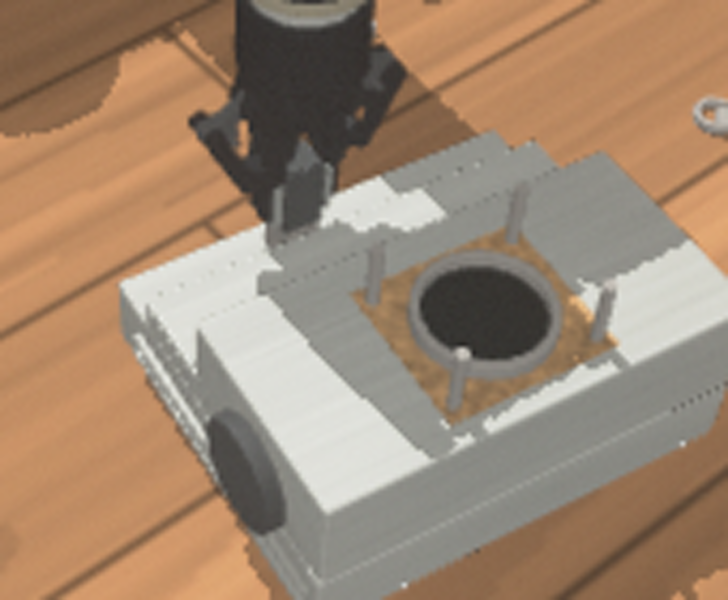

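The hard stop is at the predicted home position (tip about 46 mm past the edge), and the view shows the upright at (300,215) against the cover edge. I'll set it down, release and retreat.

Run:
```python
from h import *
s=np.load('st.npz'); b,y=s['b'],float(s['y'])
lin(-11.6,y,108.3,.02); print(tpos().round(1),eng(force()-b).round(1))
r.set_gripper(.4); r.sleep(.1); print(r.current_opening(),eng(force()-b).round(1)); r.set_gripper(.75)
lin(-11.6,y,180,.1); lin(-110,y,230,.2); r.sleep(.2)
print(r.current_t(),force())
d,w=wcloud(); cv2.imwrite('pics/w4.png',d['pixels'][...,::-1])
q=(w[...,:2]-O); ex=q@EX*1000; ey=q@EY*1000; z=w[...,2]*1000
m=(z>122)&(z<137)&(abs(ex+12)<30)&(abs(ey-y)<30); print(m.sum(),np.median(z[m]),cv2.minAreaRect(np.c_[ex[m],ey[m]].astype(np.float32)))
for n in('scene','top'):
    d=optics.get_image(n); o=dict(np.load('pics/top.npz'))
    if n=='scene': cv2.imwrite('pics/s4.png',cv2.resize(d['pixels'][...,::-1],(796,597)))
    W=cloud(d); q=(W[...,:2]-O); ex=q@EX*1000; ey=q@EY*1000; z=W[...,2]*1000
    m=(z>124)&(z<137)&(abs(ex+12)<30)&(abs(ey-y)<30); print(n,m.sum(),np.median(z[m]),cv2.minAreaRect(np.c_[ex[m],ey[m]].astype(np.float32)))
```

```text
[-11.8 -32.4 108.3] [-5.2  0.1  4.2]
0.3964405854075375 [-0.  -0.5  3.2]
27.8833 [0.08891146 0.07425132 0.11171111]
684 129.58105842230577 ((-12.789039611816406, -30.767913818359375), (25.34832000732422, 26.95553970336914), 89.60797119140625)
scene 103 130.5144243136266 ((-11.753729820251465, -32.89252471923828), (26.130390167236328, 28.08376693725586), 89.1989517211914)
top 0 nan ((0.0, 0.0), (0.0, 0.0), 0.0)
  return _methods._mean(a, axis=axis, dtype=dtype,
  ret = ret.dtype.type(ret / rcount)
```

View pics/s4.png

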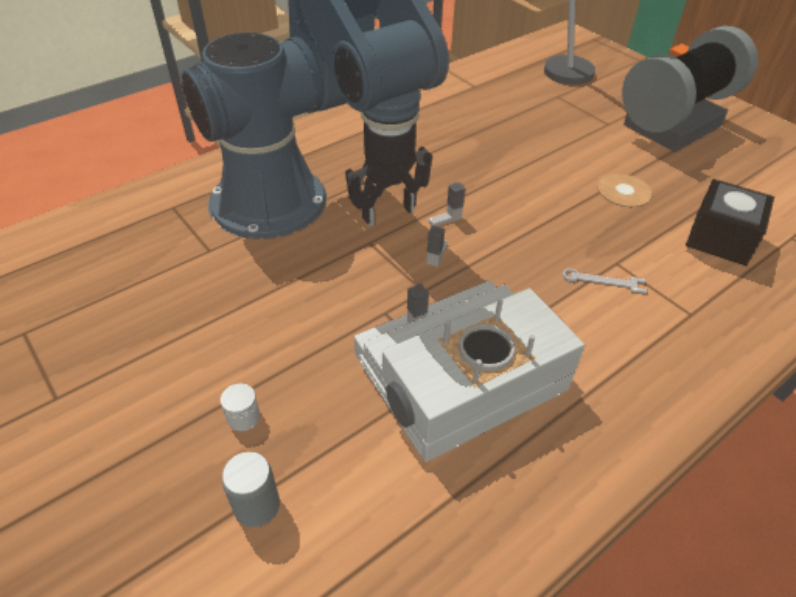

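View pics/w4.png

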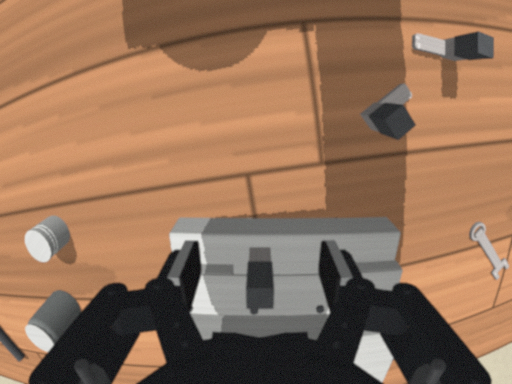

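The key stands upright at (418,300) in the scene view, with its axis about 12 mm in front of the edge, which is fully home. The bystanders are where they were and the gripper is clear.

```bash
python3 -c "
from h import *
r.hand_in(); print(r.current_t())"
```

```text
the job is handed in; nothing more can be done
the job is handed in; nothing more can be done
```

The key is fully home in the clutch slot, standing on the ledge and released. I handed the job in at about 28 s.

- **Search:** I picked up the key farthest from the base and slid its tongue under the cover. The plate gave at about 2.4 N. A light sweep at about 3 N found the slot at y ≈ −34 mm, where the resistance vanished. Feeling both sides put its centre at y ≈ −32.4 mm.
- **Pushing home:** The hard stop came where predicted, at about 5 N.
- **Highest force:** This was about 10 N vertically (about 11 N in all), when I briefly lowered the key a little too far onto the ledge. That is well under 25 N.
- **Last checks:** After letting go, the wrist and scene cameras put the upright's axis at x ≈ −12.8 and −11.8 mm, against −12 mm for fully home. Its top was at z ≈ 130 mm. They differ by about 2 mm in y, which is within calibration.
- **Bystanders:** The piston, can and spanner look unmoved in the scene picture. I compared them by eye and did not measure them.
- **Failed check:** The top camera gave no reading of the placed key, probably because the arm blocked its view.

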